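# Switch the hall air purifier on at speed three

## Robot

A 6-joint arm with a two-finger parallel gripper is mounted at the origin on the work surface. World frame = base frame: x ahead of the robot, y to its left, z up, the work surface at z = 0. Lengths are in m, angles in rad, forces in N, time in s.
With the tool pointing down it reaches from about 0.375 to 0.9 m from the base axis. Payload 3.1 kg.
Tool frame: the origin (TCP) lies midway between the tips of the shut fingers; the grasp point (between the pads) lies 19 mm behind it; z points along the fingers, y is the direction in which the jaws open and shut (so a half turn about z gives the same grasp; the last joint's range is limited). The gripper opens to 85 mm and grips with 20 to 120 N. Pads are 22 mm wide; open, the fingers measure 114 mm over their backs; the gripper's body (76 mm by 85 mm) begins 54 mm behind the grasp point. The pads swing forward as they close: fully open they stand 13 mm farther back than shut.
Start: joints at [-1.492, 0.527, 1.433, -0, 1.181, -0.178], TCP at [0.159, -0.604, 0.231] pointing down, gripper open.
Joint ranges: [-3.08, 3.08], [-0.75, 2.2], [0.22, 2.44], [-1.43, 4.57], [0, 2.65], [-2.85, 2.85]. Speed limits (rad/s): [2.79, 2.79, 3.14, 3.14, 3.14, 3.14].

## Interface

Orientations are given as a unit quaternion [x, y, z, w].
In Python, from station import manip gives the robot as it stands. The module is installed in compiled form; this text tells all that it offers.
- The arm moves only by the tool drive_tool, never from a script. Its argument "deltas" is one flat list of numbers, 4 for each row, row after row: the shift along the tool's x, y, z in cm, then the turn about the tool's z in degrees. A call has 1 to 12 rows; each row is the pose to reach, as a shift and turn from the pose measured when the call began, along the tool's axes at that moment; what a row does not reach only later rows make up. A row lasts 1/10 s, in which the tool goes at most 50 mm and 8.59 degrees, less where a joint would pass 70% of its speed; a pose out of reach is approached as far as the arm can. A call with a gripper value outside its range is refused whole. "hand" is the finger opening in cm, from 0 to 8.54, set as the call begins (left out, the last holds). The fingers move at their own pace and stop on an object; "squeeze" is the grip in N (left out, the last holds). Time passes only in rows, so rows that repeat a pose let the fingers close. It gives the time, the measured TCP pose, the force and the opening at its end, in the units of the state.
- manip.sense(): the state, without advancing time (a new reading comes with each control period).
- manip.snapshot(name): name is "scene" or "top"; returns a dict with "frame" (400x640x3 uint8, red, green, blue), "depth" (400x640 float32, m along the optical axis (not along the pixel's ray), 0 where there is no reading), "fx", "fy", "cx", "cy" (pixels), "R" (3x3) and "t" (3): a world point X has camera coordinates R X + t. Camera axes: x right, y down, z forward; pixel columns grow to the right and rows downward; lengths in m; the calibration is good to about 2 mm. A picture is of the moment at which its call begins.
- manip.sign_off(): hands the job in, once; it reports no verdict.
The state is a dict: "t": time; "q": joint angles; "qd": joint speeds; "tau": joint torques, N m; "tcp_pos": TCP position; "tool_rot": TCP orientation; "force": force on the tool from outside, world axes, zero at the start; "ft_torque": the same for the moment, N m; "finger_gap": opening from 0.0 (shut) to 1.0 (fully open).
Only numpy, scipy, OpenCV 4.12 (cv2) and the standard library are available. Lean on these libraries where they do the work, as an engineer would, in place of code of your own. Each camera call takes 0.05 s, during which the arm holds its last target.

## Task

The air purifier on the hall table is off: switch it on at speed three, so that the pointer line of its large round selector rests clicked in at the three-dot mark and the knob stands fully out again. The selector has a child lock, so push it in to turn it away from Off. Leave the small timer knob beside it as it is set, and do not disturb the dish, the candle glass or the photo frame.

Things in the scene. Friction and masses are not known exactly. Their poses are not given: they have to be found in the camera images.
- purifier: The air purifier: white rounded case 250 mm wide, 180 mm deep, 142 mm high in front, 208 mm at the back, fixed on the table. Origin at the centre of its underside; x from its front to its back, z up. Its flat top, the control deck, slopes 20 degrees down to the front and carries the round selector and, 117 mm to the left of it, the small timer knob; nothing else stands up on it.
- dial (a point): Where the selector's axis leaves the deck (point on the deck surface, fixed to the purifier; 69 mm from the deck's right edge, 64 mm up the slope from its front edge). Axes: z out of the deck along the knob's axis, x straight up the slope, towards the two-dot mark, y to the left along the deck.
- mark_off (a point): The Off mark on the deck, a white open circle 36 mm from the selector's axis, 100 degrees to the left (+y) of dial's x. Clockwise from it, seen from outside, follow groups of one, two, three and four white dots, 50 degrees apart. Axes as dial.
- mark_three (a point): The middle of the three-dot mark on the deck, 36 mm from the selector's axis and 50 degrees to the right (-y) of dial's x: the pointer must end up here. Axes as dial.
- selector_grip (a point): The selector: a fluted black round knob 44 mm in diameter, its side wall 7 to 33 mm above the deck while it stands out, with a free gap below. The point lies on the axis half-way up the wall (20 mm above the deck, knob out). Axes: z along the axis out of the deck, x along the white pointer line on its top, turning with the knob.
- selector (a joint): Angle of the selector, rad, clockwise seen from outside: 0 Off (its start), then a click stop every 50 degrees: 0.873 one dot, 1.745 two dots, 2.618 three dots, 3.491 four dots and end stop. About 0.13 N m turns it over a click; let go between stops it snaps to the nearest.
- selector_press (a joint): How far the selector is pushed in along its axis, m: 0 out, 0.005 fully in (hard stop). Its spring resists with 5 N at first, 9 N fully in, and pushes it out when let go. Child lock: from Off it is blocked after about 2 degrees of turn unless pushed in more than 3 mm; keep it in for the first 20 degrees. Beyond that it turns without pushing, but not back to Off.
- timer_tip (a point): Pointer end of the timer knob, a black bar grip 33 x 9 mm on a round foot of 35 mm diameter, 19 mm high above the deck. It turns smoothly with light friction and starts at any setting; leave it alone. The point is 16.5 mm from its axis, 12 mm above the deck.
- dish: Bystander: white round dish 124 mm in diameter, 32 mm high, with sunglasses in it (40 mm high in all); origin at the centre of its underside, z up. Stands to one side of the purifier.
- candle: Bystander: white candle in a glass on an iron foot, 84 mm in diameter at the foot, 111 mm high; origin at the centre of its underside, z up. Stands to the other side of the purifier.
- photo: Bystander: photo frame 150 mm wide, 120 mm high, standing behind the purifier; origin at the foot of its frame, z up.

How it is judged:
At the end, for the whole second after the job is handed in: The selector rests in the three-dot click stop (within 7 degrees of it, still), standing fully out (less than 1 mm in); the timer's pointer is within 6 mm (about 20 degrees) of its setting; dish, candle glass and photo frame stand upright within 20 mm of where they were (value of joint selector between 2.5 and 2.74 rad and velocity of joint selector between -0.1 and 0.1 rad/s and value of joint selector_press below 0.001 m and distance of timer_tip from where it was at the start of the episode below 0.006 m and distance of each of dish, candle, photo from where it was at the start of the episode below 0.02 m and angle between each of candle, photo, dish's own z axis and vertical below 0.2 rad); the robot touches nothing.
It fails at once if the timer knob is turned by more than about 20 degrees (distance of timer_tip from where it was at the start of the episode above 0.006 m).
It fails at once if the dish, the candle glass or the photo frame is pushed more than 20 mm or tipped (distance of any of dish, candle, photo from where it was at the start of the episode above 0.02 m or angle between any of candle, photo, dish's own z axis and vertical above 0.2 rad).
It also fails if it takes over 48 s, if anything falls off the work surface, if the arm or the gripper's body presses on something with over 40 N, if the wrist force passes 120 N, or if a joint passes its speed limit or range.

## Working session

There is one attempt and no reset: what is moved stays moved. The work goes in short steps, Python scripts to look and compute and a tool call to move; the robot and the scene stay as the last step left them, time stands still between calls to the robot, and variables do not carry over. Pictures are saved under pics/ and viewed, and the job is handed in when it is done.

Besides the shell and the picture viewer there is one more tool, called after "Request:" by a JSON object that holds its "name" and its "arguments", one argument or row to a line. drive_tool: Moves the arm, as the interface text tells. Its arguments: {"type":"object","properties":{"deltas":{"type":"array"},"hand":{"type":"number"},"squeeze":{"type":"number"}},"required":["deltas"]}

```bash
mkdir -p pics; python3 - <<'E'
from station import manip
import cv2,numpy as np
s=manip.sense();print({k:np.round(v,3).tolist() for k,v in s.items()})
for n in("scene","top"):
    d=manip.snapshot(n);cv2.imwrite(f"pics/{n}0.png",cv2.cvtColor(d["frame"],cv2.COLOR_RGB2BGR));np.savez(f"{n}0.npz",**d)
    print(n,d["fx"],d["fy"],d["cx"],d["cy"],np.round(d["R"],3).tolist(),d["t"],(-d["R"].T@d["t"]))
E
```

```text
{'t': 0.0, 'q': [-1.491, 0.528, 1.434, 0.0, 1.181, -0.179], 'qd': [-0.0, 0.0, -0.001, -0.0, 0.0, -0.001], 'tau': [0.002, -44.234, -17.803, -0.0, 0.008, 0.0], 'tcp_pos': [0.159, -0.604, 0.23], 'tool_rot': [0.992, 0.129, 0.0, -0.001], 'force': [-0.792, -0.559, 0.125], 'ft_torque': [0.005, -0.002, 0.015], 'finger_gap': 1.005}
scene 488.75273843529715 488.75273843529715 323.76192247216045 205.93838772897587 [[-0.42, 0.908, -0.01], [0.621, 0.279, -0.732], [-0.662, -0.314, -0.681]] [ 0.24350044 -0.3015423   1.76399198] [1.45676869 0.41663534 0.98291806]
top 372.11126203202525 372.11126203202525 311.52857304109773 201.64705380745235 [[-0.011, -1.0, 0.011], [-0.993, 0.01, -0.115], [0.115, -0.012, -0.993]] [0.04295377 0.67523573 1.00571714] [0.55545094 0.048561   1.07627662]
```

View pics/scene0.png

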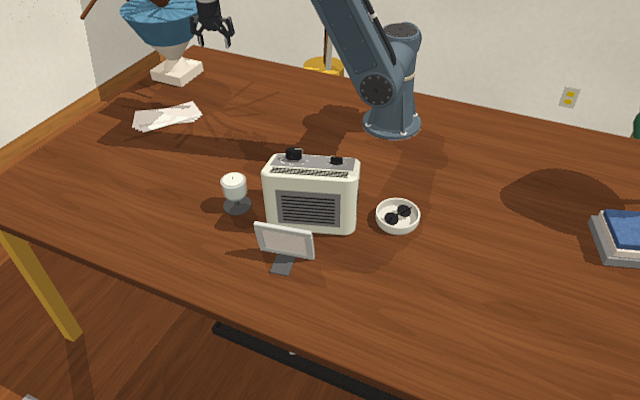

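View pics/top0.png

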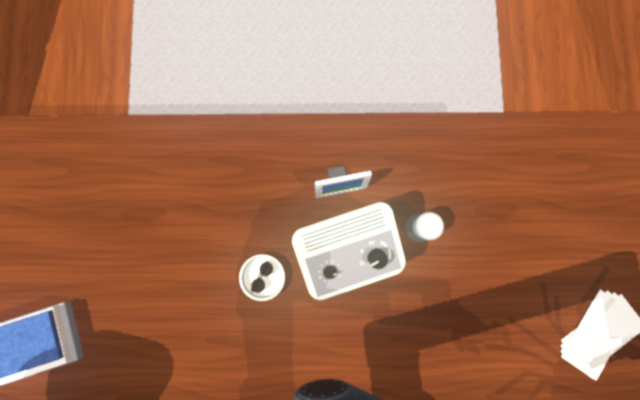

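```bash
python3 - <<'E'
import cv2,numpy as np
for n,(a,b,c,e) in dict(top=(190,310,280,420),scene=(135,245,240,380)).items():
    d=np.load(f"{n}0.npz");f=d["frame"][a:b,c:e]
    cv2.imwrite(f"pics/{n}_z.png",cv2.cvtColor(cv2.resize(f,None,fx=5,fy=5,interpolation=cv2.INTER_CUBIC),cv2.COLOR_RGB2BGR))
E
```

```text
(no output)
```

View pics/top_z.png

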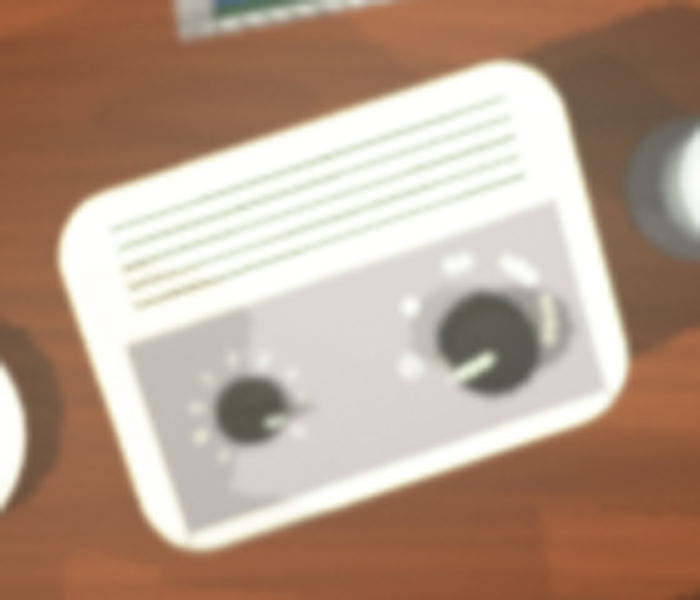

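View pics/scene_z.png

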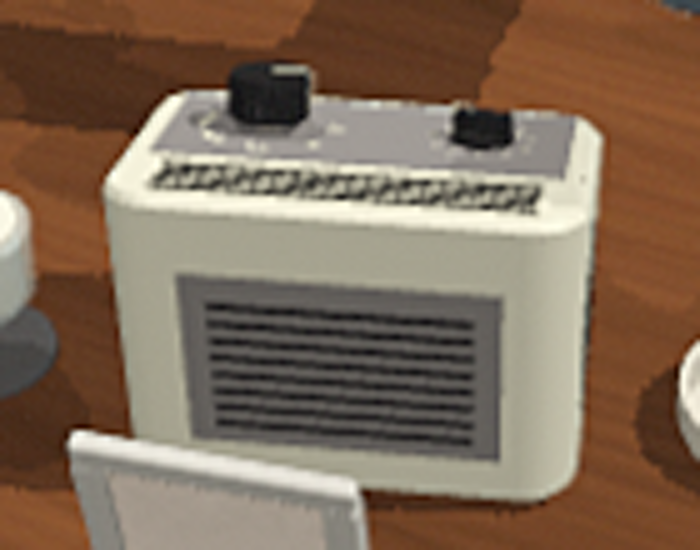

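The top view shows the selector at (377,258), pointer toward the Off circle at (362,263), the timer at (330,272), the candle at (426,227), and the dish at (262,277). Next I fit the deck plane and locate the axis.

```bash
cat > h.py <<'E'
import numpy as np,cv2
def cloud(d):
    v,u=np.mgrid[:400,:640];z=d["depth"]
    c=np.stack([(u-d["cx"])/d["fx"]*z,(v-d["cy"])/d["fy"]*z,z],-1)
    return (c-d["t"])@d["R"]
def ray(d,u,v):
    r=np.array([(u-d["cx"])/d["fx"],(v-d["cy"])/d["fy"],1.])@d["R"]
    return -d["R"].T@d["t"],r
def hit(d,u,v,n,c):  # plane n.x=c
    o,r=ray(d,u,v);return o+r*(c-n@o)/(n@r)
E
python3 - <<'E'
from h import *
d=dict(np.load("top0.npz"));P=cloud(d);f=d["frame"].astype(int)
hsv=cv2.cvtColor(d["frame"],cv2.COLOR_RGB2HSV)
box=np.zeros((400,640),bool);box[200:300,290:408]=1
gray=box&(hsv[...,1]<40)&(hsv[...,2]>130)&(hsv[...,2]<230)&(d["depth"]>0)&(P[...,2]>.12)
Q=P[gray];
for _ in range(4):
    c=Q.mean(0);n=np.linalg.svd(Q-c,full_matrices=False)[2][2];n*=np.sign(n[2]);r=(Q-c)@n;Q=Q[abs(r)<max(.002,1.5*r.std())]
print("plane",n,c,len(Q),r.std(),"slope",np.degrees(np.arccos(n[2])))
yaw=np.arctan2(-n[1],-n[0]);print("yaw up-slope dir deg",np.degrees(yaw))
# case yaw by white outline
m=(box&(P[...,2]>.11)&(hsv[...,1]<60)).astype(np.uint8)
# knobs
blk=(box&(hsv[...,2]<75)&(P[...,2]>.1)).astype(np.uint8)
k,l,st,ce=cv2.connectedComponentsWithStats(blk)
D=n@c
for i in range(1,k):
    if st[i,4]>60:
        u,v=ce[i];print(st[i],ce[i]); 
        for hh in(.0,.019,.033): print(hh,hit(d,u,v,n,D+hh))
        q=P[l==i];print("height over plane",np.percentile((q@n)-D,[10,50,90]))
# gray deck corners
g=cv2.morphologyEx((gray).astype(np.uint8),cv2.MORPH_CLOSE,np.ones((15,15)))
cs=max(cv2.findContours(g,cv2.RETR_EXTERNAL,cv2.CHAIN_APPROX_NONE)[0],key=cv2.contourArea)
print(cv2.minAreaRect(cs))
for u,v in cv2.boxPoints(cv2.minAreaRect(cs)): print((u,v),hit(d,u,v,n,D))
E
```

```text
plane [-0.32562709 -0.10388222  0.93977416] [ 0.51167711 -0.05457314  0.16640062] 2531 0.0010034640101301727 slope 19.98633516325686
yaw up-slope dir deg 17.693829510780937
((353.5473327636719, 251.12353515625), (68.07009887695312, 100.09758758544922), 69.02650451660156)
(np.float32(294.63208), np.float32(237.25772)) [0.57331753 0.07817464 0.2024326 ]
(np.float32(388.09784), np.float32(201.42917)) [ 0.65494666 -0.14288447  0.20628091]
(np.float32(412.4626), np.float32(264.98935)) [ 0.50287237 -0.2110229   0.14605593]
(np.float32(318.99683), np.float32(300.8179)) [0.4187767  0.02147005 0.14261687]
```

```bash
python3 - <<'E'
from h import *
n=np.array([-0.32562709,-0.10388222,0.93977416]);c=np.array([0.51167711,-0.05457314,0.16640062]);D=n@c
for name,box_ in(("top",(235,290,315,400)),("scene",(140,175,280,350))):
    d=dict(np.load(name+"0.npz"));P=cloud(d)
    a,b,x,e=box_;V=d["frame"].max(-1);box=np.zeros((400,640),bool);box[a:b,x:e]=1
    m=(box&(V<110)).astype(np.uint8)
    k,l,st,ce=cv2.connectedComponentsWithStats(m)
    print(name,V[258,378],P[258,378]@n-D)
    for i in range(1,k):
        if st[i,4]>25:
            print(st[i],ce[i])
            (u,v),r=cv2.minEnclosingCircle(np.argwhere(l==i)[:,::-1].astype(np.float32));print("circ",u,v,r)
            h=P@n-D
            print(np.percentile(h[l==i],[5,25,50,75,95]))
    # knob top by height
    for (lo,hi) in ((.027,.04),(.013,.024)):
        h=P@n-D; mm=(box&(h>lo)&(h<hi)).astype(np.uint8);k,l,st,ce=cv2.connectedComponentsWithStats(mm)
        for i in range(1,k):
            if st[i,4]>40: print("h",lo,st[i],ce[i],P[l==i].mean(0),np.median(h[l==i]))
E
```

```text
top 93 0.030350310685312604
[368 249  19  19 234] [377.84188034 257.47863248]
circ 377.29998779296875 258.29998779296875 9.580305099487305
[0.017577   0.02979408 0.03181894 0.03296221 0.03444363]
[324 266  12  12 100] [329.15 271.56]
circ 329.5 271.5 6.041623115539551
[0.00424095 0.00594954 0.00820618 0.01691893 0.02054392]
h 0.027 [369 251  19  18 260] [378.27692308 259.68461538] [ 0.5189034  -0.11724268  0.19607789] 0.03207215615227049
h 0.013 [324 271  14   6  59] [330.44067797 273.45762712] [ 0.48747717 -0.00534496  0.18236116] 0.01776495758702947
scene 116 -0.21627002052117422
[280 140  61  22 869] [309.22209436 148.49367089]
circ 310.0 146.0 30.594215393066406
[-0.06810743 -0.05949954 -0.05146175 -0.00182789  0.03135268]
[330 156  13   9  99] [336.03030303 160.26262626]
circ 336.0 160.5 6.500100135803223
[0.00024173 0.00450757 0.00777633 0.01324646 0.01833582]
[292 169  19   5  31] [300.77419355 171.19354839]
circ 301.0 171.5 9.12424373626709
[-0.00051653 -0.00015744  0.0003101   0.00075702  0.00124667]
h 0.027 [286 147  16   6  82] [293.19512195 149.46341463] [ 0.52485441 -0.11409129  0.19798837] 0.03191851773712549
h 0.013 [285 153  17   6  64] [293.       155.234375] [ 0.53710869 -0.10887957  0.18861124] 0.018357929124633778
```

```bash
python3 - <<'E'
from h import *
from scipy.optimize import least_squares
n=np.array([-0.32562709,-0.10388222,0.93977416]);c=np.array([0.51167711,-0.05457314,0.16640062]);D=n@c
d=dict(np.load("top0.npz"))
M=np.array([hit(d,280+u/5-.4,190+v/5-.4,n,D) for u,v in((411,367),(411,307),(457,264),(518,268),(547,320))])
def axes(y):
    ly=np.array([-np.sin(y),np.cos(y),0]);ly-=n*(ly@n);ly/=np.linalg.norm(ly);return np.cross(ly,n),ly
ang=np.radians([100,50,0,-50,-100])
def res(p):
    ex,ey=axes(p[2]);o=np.array([p[0],p[1],0]);o[2]=(D-n[:2]@o[:2])/n[2]
    return (o+.036*(np.cos(ang)[:,None]*ex+np.sin(ang)[:,None]*ey)-M).ravel()
s=least_squares(res,[.52,-.12,.3]);o=np.array([*s.x[:2],0]);o[2]=(D-n[:2]@o[:2])/n[2]
print("dial",o,"yaw",np.degrees(s.x[2]),np.round(s.fun*1000,1))
ex,ey=axes(np.radians(17.7))
k=hit(d,377.5,258.4,n,D+.033);print("from knob top",k-.033*n, "top",k)
t=hit(d,329.7,271.6,n,D+.019)-.019*n;print("timer",t,(t-(k-.033*n))@ex,(t-(k-.033*n))@ey)
yw=np.degrees(np.arctan2(*(t-o)[[1,0]]))-90;print("yaw by timer line",yw)
E
```

```text
dial [ 0.52709577 -0.11509187  0.1650534 ] yaw 18.175340779743937 [ 0.4 -0.1  0.1  0.   0.4  0.1 -0.2 -0.  -0.1 -0.9  0.2 -0.3  0.6 -0.5
  0.2]
from knob top [ 0.53276274 -0.11163686  0.16739889] top [ 0.52201705 -0.11506497  0.19841144]
timer [ 0.49823545 -0.00149835  0.16761002] 0.000629380786364325 0.11542215708116611
yaw by timer line 14.25532472311312
```

```bash
cat >> h.py <<'E'
from scipy.spatial.transform import Rotation as Ro
n=np.array([-0.3256,-0.1039,0.9398]);dial=np.array([.5275,-.115,.165]);YAW=17.8
def delta(target,yaw=None):
    from station import manip
    s=manip.sense();R=Ro.from_quat(s["tool_rot"]);x=R.apply([1,0,0]);y0=np.degrees(np.arctan2(x[1],x[0]))
    d=R.inv().apply(np.array(target)-s["tcp_pos"])*100
    print("t",round(s["t"],2),"tcp",np.round(s["tcp_pos"],4),"tool yaw",round(y0,1),"rel",round(y0-YAW,1),"F",np.round(s["force"],1),"gap",round(s["finger_gap"],3),"q6",round(s["q"][5],2))
    print("delta cm",np.round(d,2),"turn",None if yaw is None else round(y0-yaw,1))
E
python3 - <<'E'
from h import *
p=dial+.025*n;print(p)
delta([p[0],p[1],.27],YAW+28)
E
```

```text
[ 0.51936   -0.1175975  0.188495 ]
t 0.1 tcp [ 0.1593 -0.6037  0.2304] tool yaw 14.8 rel -3.0 F [ 0.2 -0.   0.5] gap 1.0 q6 -0.18
delta cm [ 47.21 -37.83  -3.87] turn -31.0
```

Request:
{"name": "drive_tool", "arguments": {
  "deltas": [0,0,-3.9,0,4,-3,-4,0,8,-6.3,-4,-3,12,-9.5,-4,-6,16,-12.6,-4,-9,20,-15.8,-4,-12,24,-19,-4,-15,28,-22.2,-4,-18,32,-25.4,-4,-21,36,-28.6,-4,-24,40,-31.8,-4,-28,44,-35,-4,-31],
  "hand": 8.54,
  "squeeze": 40
}}

```text
t: 1.3
tcp_pos: [0.4889, -0.1611, 0.2711]
tool_rot: [0.921, 0.39, 0.0, -0.001]
force: [1.1, -0.5, 0.1]
finger_gap: 1.005
```

```bash
python3 - <<'E'
from h import *
p=dial+.025*n
delta([p[0],p[1],.27],YAW+28)
E
```

```text
t 1.3 tcp [ 0.4889 -0.1611  0.2711] tool yaw 45.9 rel 28.1 F [ 1.1 -0.5  0.1] gap 1.005 q6 0.23
delta cm [ 5.24 -0.84  0.11] turn 0.1
```

Request:
{"name": "drive_tool", "arguments": {
  "deltas": [2.6,-0.4,0,0,5.2,-0.8,0,0,5.2,-0.8,0,0,5.2,-0.8,0,0]
}}

```text
t: 1.7
tcp_pos: [0.5191, -0.1177, 0.2707]
tool_rot: [0.921, 0.391, -0.0, -0.001]
force: [-0.3, -0.9, -0.7]
finger_gap: 0.998
```

```bash
python3 - <<'E'
from h import *
from station import manip
p=dial+.025*n
delta([p[0],p[1],.17],YAW+28)
for nm,(a,b,c,e) in dict(top=(190,310,280,420),scene=(60,200,220,380)).items():
    d=manip.snapshot(nm);cv2.imwrite(f"pics/{nm}1.png",cv2.cvtColor(cv2.resize(d["frame"][a:b,c:e],None,fx=4,fy=4,interpolation=2),cv2.COLOR_RGB2BGR))
E
```

```text
t 1.7 tcp [ 0.5191 -0.1177  0.2707] tool yaw 46.0 rel 28.2 F [-0.3 -0.9 -0.7] gap 0.998 q6 0.33
delta cm [ 0.03  0.04 10.07] turn 0.2
```

View pics/scene1.png

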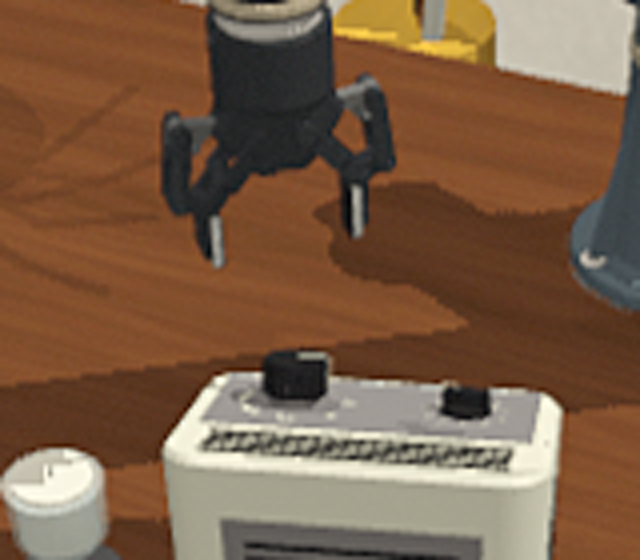

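The scene view shows the open fingers above and either side of the knob (finger tips at crop (217,262) and (357,235), knob at (295,375)). I'll descend now.

Request:
{"name": "drive_tool", "arguments": {
  "deltas": [0,0,3,0,0,0,6,0,0,0,8,0,0,0,9,0,0,0,10,0,0,0,10,0,0,0,10,0]
}}

```text
t: 2.5
tcp_pos: [0.519, -0.119, 0.1714]
tool_rot: [0.921, 0.389, 0.0, -0.001]
force: [0.0, 0.6, -0.3]
finger_gap: 0.997
```

```bash
python3 - <<'E'
from h import *
from station import manip
p=dial+.025*n
delta([p[0],p[1],.17],YAW+28)
for nm,(a,b,c,e) in dict(top=(190,310,280,420),scene=(80,200,230,370)).items():
    d=manip.snapshot(nm);cv2.imwrite(f"pics/{nm}2.png",cv2.cvtColor(cv2.resize(d["frame"][a:b,c:e],None,fx=5,fy=5,interpolation=2),cv2.COLOR_RGB2BGR))
E
```

```text
t 2.5 tcp [ 0.519  -0.119   0.1714] tool yaw 45.8 rel 28.0 F [ 0.   0.6 -0.3] gap 0.997 q6 0.33
delta cm [ 0.13 -0.07  0.14] turn 0.0
```

View pics/scene2.png

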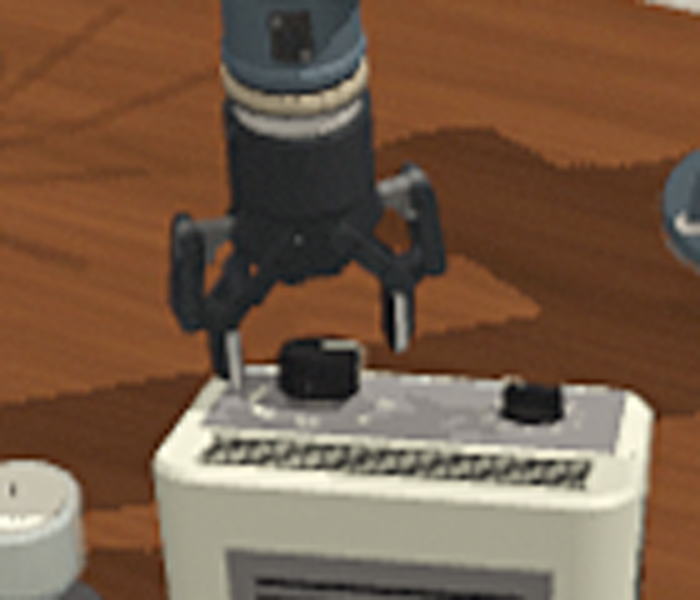

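Both fingers straddle the knob in the scene view (tips at crop (237,390) and (400,348), knob at (320,370)). Closing the gripper.

Request:
{"name": "drive_tool", "arguments": {
  "deltas": [0.1,0,0.1,0,0.1,0,0.1,0,0.1,0,0.1,0,0.1,0,0.1,0,0.1,0,0.1,0,0.1,0,0.1,0,0.1,0,0.1,0,0.1,0,0.1,0],
  "hand": 3.5,
  "squeeze": 40
}}

```text
t: 3.4
tcp_pos: [0.5196, -0.1174, 0.1713]
tool_rot: [0.921, 0.389, 0.001, -0.001]
force: [-1.6, 3.6, 6.0]
finger_gap: 0.525
```

```bash
python3 - <<'E'
from h import *
from station import manip
s=manip.sense()
delta(s["tcp_pos"]-.007*n,YAW-30)
for nm,(a,b,c,e) in dict(top=(190,310,280,420),scene=(80,200,230,370)).items():
    d=manip.snapshot(nm);cv2.imwrite(f"pics/{nm}3.png",cv2.cvtColor(cv2.resize(d["frame"][a:b,c:e],None,fx=5,fy=5,interpolation=2),cv2.COLOR_RGB2BGR))
E
```

```text
t 3.4 tcp [ 0.5196 -0.1174  0.1713] tool yaw 45.8 rel 28.0 F [-1.6  3.6  6. ] gap 0.525 q6 0.34
delta cm [0.21 0.11 0.66] turn 58.0
```

View pics/scene3.png

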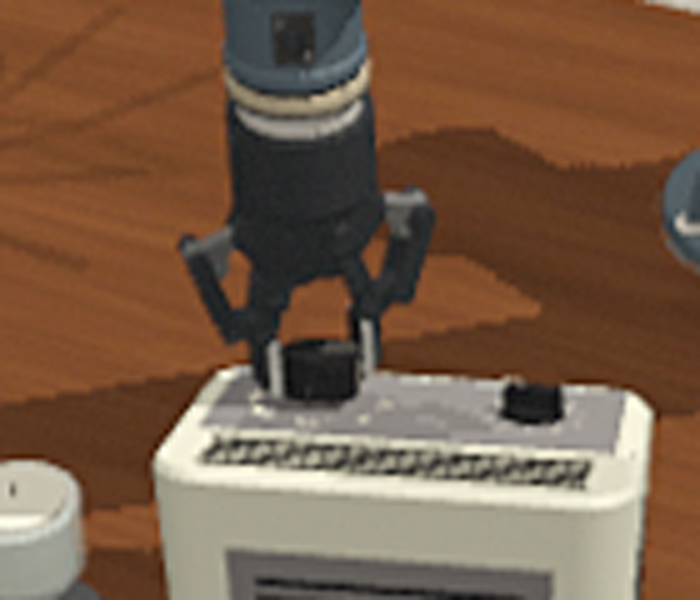

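The knob is gripped (opening 44.6 mm, the knob's diameter). Pressing in along its axis.

Request:
{"name": "drive_tool", "arguments": {
  "deltas": [0.1,0.05,0.3,0,0.2,0.1,0.6,0,0.2,0.1,0.6,0,0.2,0.1,0.6,0],
  "squeeze": 60
}}

```text
t: 3.9
tcp_pos: [0.521, -0.1169, 0.1676]
tool_rot: [0.921, 0.39, -0.0, -0.001]
force: [-7.4, 1.7, 16.6]
finger_gap: 0.51
```

```bash
python3 - <<'E'
from h import *
from station import manip
s=manip.sense()
delta(s["tcp_pos"],YAW-30)
print(s["force"]@n,s["ft_torque"])
E
```

```text
t 3.9 tcp [ 0.521  -0.1169  0.1676] tool yaw 45.9 rel 28.1 F [-7.4  1.7 16.6] gap 0.51 q6 0.34
delta cm [0. 0. 0.] turn 58.1
17.82182120313501 [-0.04414992  0.84880189 -0.18187473]
```

Request:
{"name": "drive_tool", "arguments": {
  "deltas": [0.06,0.03,0.22,6,0.06,0.03,0.22,12,0.06,0.03,0.22,18,0.06,0.03,0.22,24,0.06,0.03,0.22,30,0.06,0.03,0.2,36,0.03,0,0.1,42,0,0,0,48,0,0,0,54,0,0,0,59,0,0,0,59]
}}

```text
t: 5.0
tcp_pos: [0.5202, -0.1126, 0.1679]
tool_rot: [0.993, -0.115, -0.002, -0.005]
force: [-0.8, 6.8, 7.9]
finger_gap: 0.495
```

```bash
python3 - <<'E'
from h import *
from station import manip
s=manip.sense()
delta(s["tcp_pos"],YAW-30)
print(s["force"]@n,s["ft_torque"])
for nm,(a,b,c,e) in dict(top=(190,310,280,420),scene=(80,200,230,370)).items():
    d=manip.snapshot(nm);cv2.imwrite(f"pics/{nm}4.png",cv2.cvtColor(cv2.resize(d["frame"][a:b,c:e],None,fx=5,fy=5,interpolation=2),cv2.COLOR_RGB2BGR))
E
```

```text
t 5.0 tcp [ 0.5202 -0.1126  0.1679] tool yaw -13.2 rel -31.0 F [-0.8  6.8  7.9] gap 0.495 q6 1.37
delta cm [0. 0. 0.] turn -1.0
6.957998134594401 [ 4.07799567 -0.42652269  0.9990395 ]
```

View pics/scene4.png

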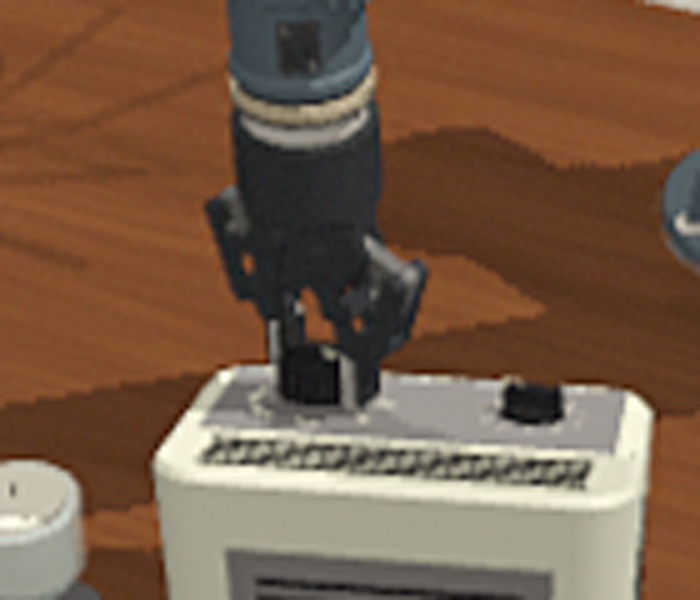

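The jaws turned 59° with the knob held. I'll release, lift and check the pointer.

Request:
{"name": "drive_tool", "arguments": {
  "deltas": [0,0,0,0,0,0,0,0,0,0,0,0,0,0,-0.5,0,0,0,-2,0,0,0,-5,0,-6,0,-8,0,-10,0,-8,0,-10,0,-8,0,-10,0,-8,0],
  "hand": 8.54
}}

```text
t: 6.1
tcp_pos: [0.422, -0.0905, 0.249]
tool_rot: [0.993, -0.115, -0.001, -0.005]
force: [0.8, -1.3, 1.0]
finger_gap: 1.0
```

```bash
cat > look.py <<'E'
from h import *
from station import manip
import sys
i=sys.argv[1]
p=dial+.025*n
delta([p[0],p[1],.17],YAW+28)
for nm,(a,b,c,e) in dict(top=(190,310,280,420),scene=(120,200,260,370)).items():
    d=manip.snapshot(nm);cv2.imwrite(f"pics/{nm}{i}.png",cv2.cvtColor(cv2.resize(d["frame"][a:b,c:e],None,fx=5,fy=5,interpolation=2),cv2.COLOR_RGB2BGR))
E
python3 look.py 5
```

```text
t 6.1 tcp [ 0.422  -0.0905  0.249 ] tool yaw -13.2 rel -31.0 F [ 0.8 -1.3  1. ] gap 1.0 q6 1.32
delta cm [10.13  0.49  7.86] turn -59.0
```

View pics/top5.png

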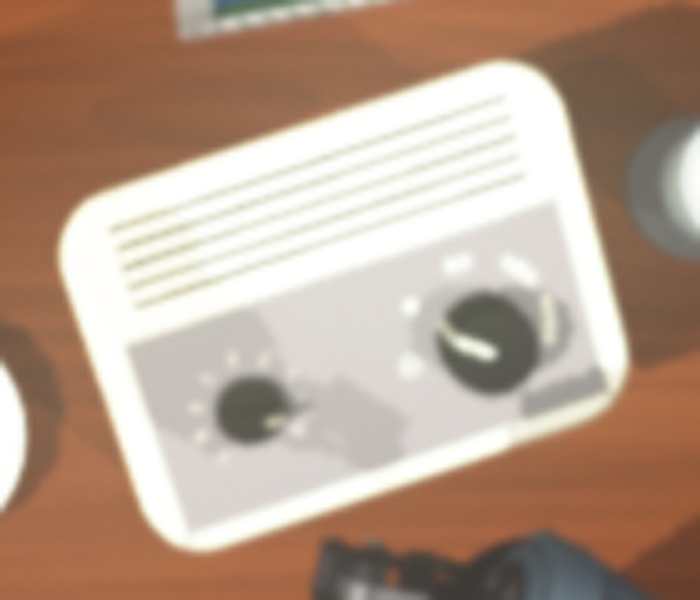

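View pics/scene5.png

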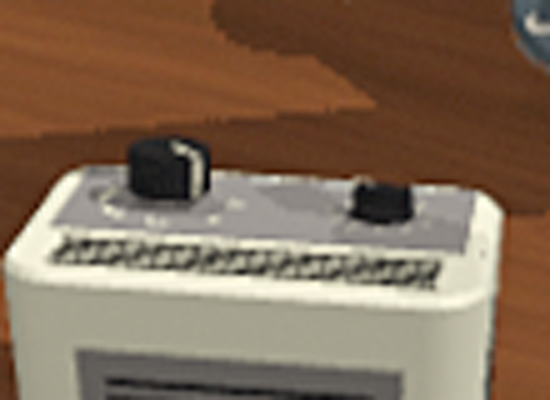

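The pointer (crop line (440,335)–(495,357)) now aims at the one-dot mark (411,307), and the timer is unchanged. Second stroke next.

Request:
{"name": "drive_tool", "arguments": {
  "deltas": [3,0.2,0,-8,6,0.3,0,-16,10.1,0.5,0,-24,10.1,0.5,0,-32,10.1,0.5,0,-40,10.1,0.5,0,-48,10.1,0.5,0,-56,10.1,0.5,0,-59,10.1,0.5,0,-59]
}}

```text
t: 7.1
tcp_pos: [0.5233, -0.1201, 0.248]
tool_rot: [0.921, 0.389, 0.002, -0.004]
force: [-0.0, 0.0, 0.2]
finger_gap: 1.003
```

```bash
python3 look.py 6
```

```text
t 7.1 tcp [ 0.5233 -0.1201  0.248 ] tool yaw 45.8 rel 28.0 F [-0.   0.   0.2] gap 1.003 q6 0.33
delta cm [-0.15 -0.41  7.8 ] turn 0.0
```

Request:
{"name": "drive_tool", "arguments": {
  "deltas": [-0.1,-0.4,0,0,-0.1,-0.4,3,0,-0.1,-0.4,5.5,0,-0.1,-0.4,7,0,-0.1,-0.4,7.6,0,-0.1,-0.4,7.6,0,-0.1,-0.4,7.6,0]
}}

```text
t: 7.9
tcp_pos: [0.5198, -0.1174, 0.1728]
tool_rot: [0.921, 0.389, 0.002, -0.003]
force: [-0.2, 0.2, -0.0]
finger_gap: 1.001
```

Request:
{"name": "drive_tool", "arguments": {
  "deltas": [0,0,0,0,0,0,0,0,0,0,0,0,0,0,0,0,0,0,0,0,0,0,0,0,0,0,0,0,0,0,0,0],
  "hand": 3.5,
  "squeeze": 50
}}

```text
t: 8.7
tcp_pos: [0.5198, -0.1169, 0.1735]
tool_rot: [0.921, 0.389, 0.003, -0.004]
force: [-1.9, 1.4, 5.0]
finger_gap: 0.518
```

Request:
{"name": "drive_tool", "arguments": {
  "deltas": [0,0,0,6,0,0,0,12,0,0,0,18,0,0,0,24,0,0,0,30,0,0,0,36,0,0,0,42,0,0,0,48,0,0,0,54,0,0,0,56,0,0,0,56]
}}

```text
t: 9.8
tcp_pos: [0.5187, -0.1129, 0.1738]
tool_rot: [0.996, -0.09, -0.001, -0.009]
force: [-0.7, 5.8, 6.0]
finger_gap: 0.497
```

```bash
python3 look.py 7
```

```text
t 9.8 tcp [ 0.5187 -0.1129  0.1738] tool yaw -10.3 rel -28.1 F [-0.7  5.8  6. ] gap 0.497 q6 1.3
delta cm [0.15 0.46 0.37] turn -56.1
```

Request:
{"name": "drive_tool", "arguments": {
  "deltas": [0,0,0,0,0,0,0,0,0,0,0,0,0,0,-0.5,0,0,0,-2,0,0,0,-5,0,-6,0,-8,0,-10,0,-8,0,-10,0,-8,0,-10,0,-8,0],
  "hand": 8.54
}}

```text
t: 10.9
tcp_pos: [0.4193, -0.0963, 0.2548]
tool_rot: [0.996, -0.09, -0.0, -0.009]
force: [1.0, 0.3, -0.4]
finger_gap: 1.002
```

```bash
python3 look.py 8
```

```text
t 10.9 tcp [ 0.4193 -0.0963  0.2548] tool yaw -10.3 rel -28.1 F [ 1.   0.3 -0.4] gap 1.002 q6 1.24
delta cm [10.24  0.45  8.46] turn -56.1
```

View pics/top8.png

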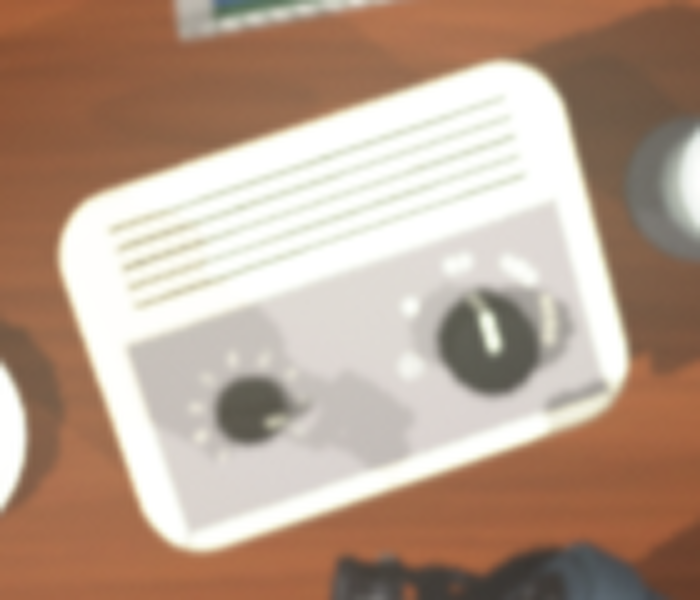

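The pointer now aims up the slope (crop (475,295)–(493,352)) at the two-dot mark (457,264). Third stroke, same as before.

Request:
{"name": "drive_tool", "arguments": {
  "deltas": [3,0.1,0,-8,6,0.1,0,-16,9.9,0.1,0,-24,9.9,0.1,0,-32,9.9,0.1,0,-40,9.9,0.1,0,-48,9.9,0.1,0,-56,9.9,0.1,0,-56,9.9,0.1,0,-56]
}}

```text
t: 11.9
tcp_pos: [0.52, -0.1163, 0.254]
tool_rot: [0.922, 0.387, 0.004, -0.007]
force: [-0.6, -0.3, -0.3]
finger_gap: 1.004
```

```bash
python3 look.py 9
```

```text
t 11.9 tcp [ 0.52   -0.1163  0.254 ] tool yaw 45.5 rel 27.7 F [-0.6 -0.3 -0.3] gap 1.004 q6 0.33
delta cm [-0.25  0.13  8.4 ] turn -0.3
```

Request:
{"name": "drive_tool", "arguments": {
  "deltas": [-0.2,0.1,0,0,-0.2,0.1,3,0,-0.2,0.1,6,0,-0.2,0.1,7.5,0,-0.2,0.1,8.1,0,-0.2,0.1,8.1,0,-0.2,0.1,8.1,0]
}}

```text
t: 12.7
tcp_pos: [0.5197, -0.1173, 0.174]
tool_rot: [0.922, 0.387, 0.005, -0.006]
force: [-0.5, 0.7, -0.0]
finger_gap: 1.002
```

Request:
{"name": "drive_tool", "arguments": {
  "deltas": [0,0,0,0,0,0,0,0,0,0,0,0,0,0,0,0,0,0,0,0,0,0,0,0,0,0,0,0,0,0,0,0],
  "hand": 3.5,
  "squeeze": 50
}}

```text
t: 13.5
tcp_pos: [0.5197, -0.1169, 0.1748]
tool_rot: [0.922, 0.387, 0.005, -0.007]
force: [-1.3, 2.9, 4.8]
finger_gap: 0.51
```

Request:
{"name": "drive_tool", "arguments": {
  "deltas": [0,0,0,6,0,0,0,12,0,0,0,18,0,0,0,24,0,0,0,30,0,0,0,36,0,0,0,42,0,0,0,48,0,0,0,54,0,0,0,55,0,0,0,55]
}}

```text
t: 14.6
tcp_pos: [0.5185, -0.1133, 0.1751]
tool_rot: [0.997, -0.082, 0.0, -0.012]
force: [-1.8, 6.6, 5.9]
finger_gap: 0.496
```

Request:
{"name": "drive_tool", "arguments": {
  "deltas": [0,0,0,0,0,0,0,0,0,0,0,0,0,0,-0.5,0,0,0,-2,0,0,0,-5,0,-6,0,-8,0,-12,0,-8,0,-12,0,-8,0,-12,0,-8,0],
  "hand": 8.54
}}

```text
t: 15.6
tcp_pos: [0.3963, -0.0941, 0.2557]
tool_rot: [0.996, -0.083, -0.001, -0.012]
force: [0.2, 0.1, -0.0]
finger_gap: 1.003
```

```bash
python3 look.py 10; python3 - <<'E'
from h import *
from station import manip
for nm in("scene","top"):
    d=manip.snapshot(nm);o=np.load(nm+"0.npz");P=cloud(d);Q=cloud(o)
    df=np.abs(d["frame"].astype(int)-o["frame"]).max(-1)
    cv2.imwrite(f"pics/{nm}_end.png",cv2.cvtColor(d["frame"],cv2.COLOR_RGB2BGR))
    if nm=="top":
        for k,(a,b,c,e) in dict(dish=(250,305,235,290),candle=(205,250,405,450),photo=(165,200,310,375),timer=(262,282,320,342)).items(): print(k,"changed px",(df[a:b,c:e]>50).sum())
    m=(P@n-n@dial>.026)&(P@n-n@dial<.04)&(np.linalg.norm(P-dial-.033*n,axis=-1)<.025);m2=(Q@n-n@dial>.026)&(Q@n-n@dial<.04)&(np.linalg.norm(Q-dial-.033*n,axis=-1)<.025)
    print(nm,"knob top height now/before",np.median(P[m]@n)-n@dial,np.median(Q[m2]@n)-n@dial)
E
```

```text
t 15.6 tcp [ 0.3963 -0.0941  0.2557] tool yaw -9.5 rel -27.3 F [ 0.2  0.1 -0. ] gap 1.003 q6 1.2
delta cm [12.56  0.5   8.51] turn -55.3
scene knob top height now/before 0.03227081650678752 0.03204907080586995
dish changed px 0
candle changed px 0
photo changed px 0
timer changed px 0
top knob top height now/before 0.03221292952040946 0.032253156635480354
```

View pics/top10.png

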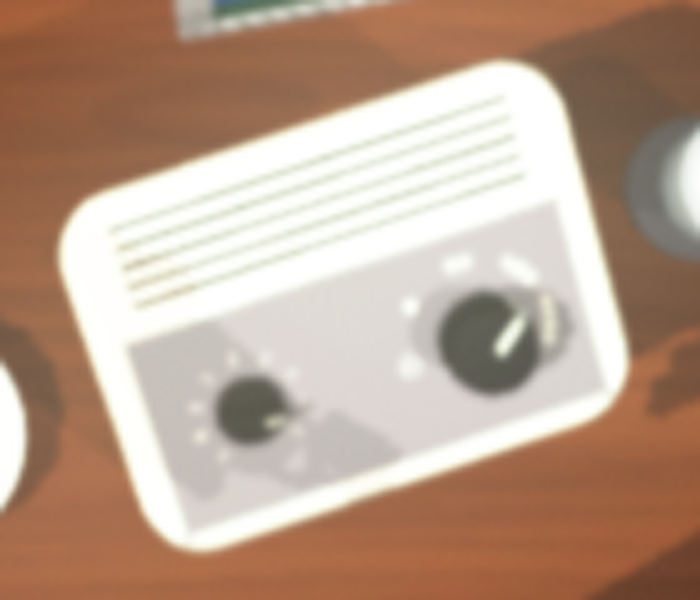

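View pics/scene_end.png

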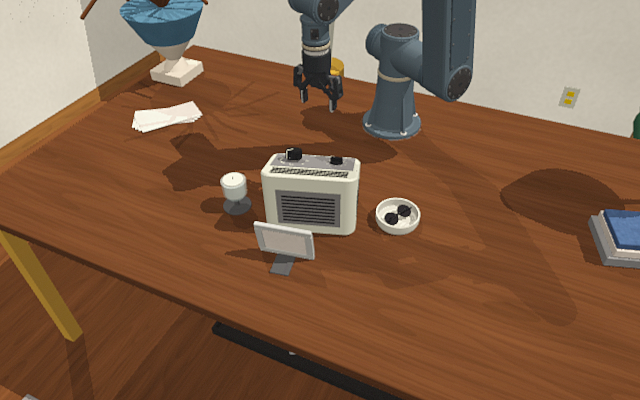

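The pointer (crop (498,355)–(527,310), image bearing about 57°, after 158° at one dot and 107° at two dots) sits at three dots. The arm is clear of everything, so I'm handing in.

```bash
python3 -c "
from station import manip
print(manip.sign_off())"
```

```text
the job is handed in; nothing more can be done
None
```

The purifier's selector now rests at the three-dot mark and stands fully out. I handed the job in at about 16 s of the 48 s allowed. I gripped the knob and pushed it in for the first turn away from Off, then moved it one click in each of three strokes, checking the pointer after each.

**Last checks before handing in:**
- **Pointer:** it turned about 50° in the image on each of the last two strokes and ended on three dots.
- **Knob height:** its top measured 32.2 mm above the deck, the same as at the start.
- **Timer, dish, candle and photo frame:** none of them showed any changed pixels in the top view compared with the start.
- **Robot:** the gripper is open and clear, with about zero force.

**One disagreement:** two early estimates of where the knob's axis meets the deck differed by about 6 mm. The knob outline had included part of its side wall, so I used the dot marks. The depth reading of the knob's top agreed with them, and the grips confirmed it.

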